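# Push the row of tubs home against the lane's end stop

### The job

With the fingertips, push the row of four touching tubs along the packing lane as one train, from its rear, until the front tub rests against the end stop and no gaps are left in the row; then move clear. Push gently, without ramming the stop, keep the row together and in the lane, never lift or tip a tub, and leave everything else on the table where it is.

Things in the scene. Friction and masses are not known exactly. Their poses are not given: they have to be found in the camera images.
- lane: straight aluminium packing lane fixed on the table, 480 mm long (its y axis), 84 mm wide (x). Floor 6 mm above the table; a 10 mm thick guide along each long edge, top 20 mm above the table; channel 64 mm wide. Origin: its middle, at table height. One end has the stop, the other is open (only low clips outside the guides); which is which varies
- stop: end stop: white plastic block fixed across one end of the channel, 64 mm wide, 24 mm thick along the lane, 60 mm high above the lane floor, plus two dark bolt heads 6 mm high. Origin: centre of its underside, on the lane floor, 228 mm along the lane from its middle; its face towards the row is 12 mm from the origin
- tub1: closed square tub, all white, a golden disc on its lid, 60 x 60 mm, 50 mm high, 100 to 210 g; an end of the row (order tub1 to tub4 towards the lane's +y). Stands loose on the lane floor, 2 mm play to each guide, touching its neighbours. Origin: centre of its underside; z up
- tub2: closed square tub, all white, a golden disc on its lid, 60 x 60 mm, 50 mm high, 100 to 210 g; an inner one of the row (order tub1 to tub4 towards the lane's +y). Stands loose on the lane floor, 2 mm play to each guide, touching its neighbours. Origin: centre of its underside; z up
- tub3: closed square tub, all white, a golden disc on its lid, 60 x 60 mm, 50 mm high, 100 to 210 g; an inner one of the row (order tub1 to tub4 towards the lane's +y). Stands loose on the lane floor, 2 mm play to each guide, touching its neighbours. Origin: centre of its underside; z up
- tub4: closed square tub, all white, a golden disc on its lid, 60 x 60 mm, 50 mm high, 100 to 210 g; an end of the row (order tub1 to tub4 towards the lane's +y). Stands loose on the lane floor, 2 mm play to each guide, touching its neighbours. Origin: centre of its underside; z up
- spare_tub: the same kind of tub as in the row (60 x 60 x 50 mm), standing alone on the table beyond the lane; not part of the job. Origin: centre of its underside
- tape: cardboard ring (roll core), 90 mm across, 45 mm high, standing on its flat side on the robot's side of the lane; bystander. Origin: centre of its underside
- spice_jar: amber jar with black lid, 52 mm across, 80 mm high, on the robot's side of the lane; bystander. Origin: centre of its underside
- spatula: spatula lying beyond the lane, origin near its middle; bystander
- sanitiser: white bottle, 64 mm across, 170 mm high, standing beyond the lane; bystander. Origin: centre of its underside
- bowl: steel bowl, 150 mm across, 55 mm high, to the right of the lane; bystander. Origin: centre of its underside
Things that resemble listed ones, but are neither listed nor needed, are in the scene too. Leave any green look-alike of the tub3 alone.

How it is judged:
On the way:
1. the whole row has been pushed some way along the lane (distance of each of tub1, tub2, tub3, tub4 from where it was at the start of the episode above 0.03 m), for 0.1 s.
At the end, for the whole second after the job is handed in: the four tubs stand at rest and upright on the lane floor between the guides, the front one against the end stop and each against the next: every tub within 6 mm of its place in a tight row against the stop (((horizontal distance between stop and tub1 below 0.048 m and horizontal distance between stop and tub2 below 0.108 m and horizontal distance between stop and tub3 below 0.168 m and horizontal distance between stop and tub4 below 0.228 m) or (horizontal distance between stop and tub4 below 0.048 m and horizontal distance between stop and tub3 below 0.108 m and horizontal distance between stop and tub2 below 0.168 m and horizontal distance between stop and tub1 below 0.228 m)) and x of tub1 in the frame of lane between -0.006 and 0.006 m and z of each of tub1, tub2, tub3, tub4 in the frame of lane below 0.01 m and angle between each of tub1, tub2, tub3, tub4's own z axis and vertical below 0.06 rad and linear speed of each of tub1, tub2, tub3, tub4 below 0.01 m/s and x of tub2 in the frame of lane between -0.006 and 0.006 m and x of tub3 in the frame of lane between -0.006 and 0.006 m and x of tub4 in the frame of lane between -0.006 and 0.006 m); the robot touches nothing.
It fails at once if a tub is lifted more than 15 mm off the lane floor (z of any of tub1, tub2, tub3, tub4 in the frame of lane above 0.021 m).
It fails at once if a tub is tipped by more than 17 degrees (angle between any of tub1, tub2, tub3, tub4's own z axis and vertical above 0.3 rad).
It fails at once if the row comes apart: its gaps add up to more than 15 mm (distance between tub1 and tub4 above 0.195 m).
It fails at once if the end stop is rammed or pressed with more than 45 N (contact force between stop and anything else above 45 N).
It fails at once if something else on the table is moved more than 15 mm (distance of any of spare_tub, tape, spice_jar, spatula, sanitiser, bowl from where it was at the start of the episode above 0.015 m).
It also fails if it takes over 40 s, if anything falls off the work surface, if the arm or the gripper's body presses on something with over 40 N, if the wrist force passes 120 N, or if a joint passes its speed limit or range.

### The arm

A 7-joint arm with a two-finger parallel gripper is mounted at the origin on the work surface. World frame = base frame: x ahead of the robot, y to its left, z up, the work surface at z = 0. Lengths are in m, angles in rad, forces in N, time in s.
With the tool pointing down it reaches from about 0.35 to 0.9 m from the base axis. Payload 8.1 kg.
Tool frame: the origin (TCP) lies midway between the tips of the shut fingers; the grasp point (between the pads) lies 19 mm behind it; z points along the fingers, y is the line along which they close (so a half turn about z gives the same grasp; the last joint's range is limited). The gripper opens to 92 mm and grips with 3 to 60 N. Pads are 19 mm wide; open, the fingers measure 130 mm over their backs; the gripper's body (75 mm by 190 mm) begins 47 mm behind the grasp point.
Start: joints at [1.095, 0.434, 0.025, 1.573, -0.012, 1.134, -0.075], TCP at [0.228, -0.582, 0.227] pointing down, gripper open.
Joint ranges: [-2.62, 2.62], [-0.44, 2.09], [-1.27, 1.32], [0.08, 2.57], [-1.32, 4.46], [0.12, 2], [-2.74, 2.74]. Speed limits (rad/s): [2.22, 2.22, 3.01, 3.01, 3.14, 3.14, 3.14].

### API

Orientations are given as a rotation vector (axis times angle).
In Python, from cell import arm gives the robot as it stands.
- The arm moves only by the tool move_arm, never from a script. Its argument "motion" is a list of rows, each an object of numbers: "tx", "ty", "tz": the shift along the tool's x, y, z normalised to -1 to 1, where 1 is 1000 mm; "twist": the turn about the tool's z normalised to -1 to 1, where 1 is pi/2 rad. In form: [{"tx": .., "ty": .., "tz": .., "twist": ..}, ...]. A call has 1 to 12 rows; each row shifts and turns the commanded pose from where the row before left it, along the tool's axes as they then stand; what a row does not reach is not made up. A row lasts 1/10 s, in which the tool goes at most 50 mm and 8.59 degrees, less where a joint would pass 70% of its speed; a pose out of reach is approached as far as the arm can. A call with a number of a shift or a turn outside -1 to 1 is refused whole. A call with a gripper value outside its range is refused whole. "gripper" is the gripper's target within -1 to 1 (shut at 1, half-way at 0, fully open at -1), set as the call begins (left out, the last holds). The fingers move at their own pace and stop on an object; "squeeze" is the grip in N (left out, the last holds). Time passes only in rows, so rows that do not move let the fingers close. It gives the time, the measured TCP pose, the force, the opening and the grip force at its end, in the units of the state.
- arm.observe(): the state, without advancing time (a new reading comes with each control period).
- arm.get_image(name): name is "scene" or "top" or "wrist"; returns the picture (420x560x3 uint8, red, green, blue); there is no depth.
- arm.calibration(name): a dict with "K" (3x3 intrinsics, pixels), "T" (4x4, takes a point from camera to world coordinates). Camera axes: x right, y down, z forward; pixel columns grow to the right and rows downward; lengths in m; the calibration is good to about 2 mm. A picture is of the moment at which its call begins: read the wrist's pose just before it. calibration takes no time and is no camera call; for the wrist camera it gives the pose at the moment of the call.
- arm.sign_off(): hands the job in; it is judged then, once.
Trained networks look in the newest picture that a camera, given by its name, has taken for a name from the list of things; names that differ only in an ending like _2 or _b are one class to them, and where a whole thing is asked for, a point or a joint stands for the part that bears it (a point fixed in the world has none). Each returns a list of dicts, best first, with "conf" (0 to 1); they miss things now and then, are a little off and sometimes report something else, mostly with a low value. They report only what shows in the picture. A call takes as long as a camera call. They do not tell look-alikes from the thing itself.
- arm.look_for(camera, query): "point" ([column, row] as shares, 0 to 1, of the picture: columns of its width, rows of its height, amid what is visible of it).
- arm.regions_of(camera, query): "region" (420x560 bool, what is visible of it) and "point" ([column, row] as shares, 0 to 1, of the picture: columns of its width, rows of its height, amid what is visible of it).
- arm.place_of(camera, query): "point" ([column, row] as shares, 0 to 1, of the picture: columns of its width, rows of its height: a listed point, or the origin of a listed thing).
The state is a dict: "clock": time; "joints": joint angles; "dq": joint speeds; "joint_efforts": joint torques, N m; "position": TCP position; "ee_rot": TCP orientation; "force": force on the tool from outside, world axes, zero at the start; "ft_torque": the same for the moment, N m; "width": opening from 0.0 (shut) to 1.0 (fully open); "gripper_force": force on a finger pad.
Only numpy, scipy, OpenCV 4.12 (cv2) and the standard library are available. Lean on these libraries where they do the work, as an engineer would, in place of code of your own. Each camera call takes 0.05 s, during which the arm holds its last target. There are 200 camera calls.

## Working session

There is one attempt and no reset: what is moved stays moved. The work goes in short steps, Python scripts to look and compute and a tool call to move; the robot and the scene stay as the last step left them, time stands still between calls to the robot, and variables do not carry over. Pictures are saved under pics/ and viewed, at most 10 in all, crops included, and the job is handed in when it is done.

Besides the shell and the picture viewer there is one more tool, called after "Emit:" as name(argument=value, ...) on one line, values as JSON. move_arm: Moves the arm, as the interface text tells. Scaled input: -1 to 1 covers 1000 mm each way for a shift and pi/2 rad each way for a turn. Its arguments: {"type":"object","properties":{"motion":{"type":"array","items":{"type":"object","properties":{"tx":{"type":"number"},"ty":{"type":"number"},"tz":{"type":"number"},"twist":{"type":"number"}}}},"gripper":{"type":"number"},"squeeze":{"type":"number"}},"required":["motion"]}

```bash
mkdir -p pics && python3 - <<'E'
from cell import arm
import cv2
s=arm.observe();print(s['clock'],s['position'],s['ee_rot'],s['width'])
for n in ("top","scene"):
    cv2.imwrite(f"pics/{n}0.png",cv2.cvtColor(arm.get_image(n),cv2.COLOR_RGB2BGR))
    c=arm.calibration(n);print(c["K"],c["T"].round(3) if hasattr(c["T"],'round') else c["T"])
    for q in("stop","tub1"):
        print(n,q,[(d['point'],round(d['conf'],2)) for d in arm.look_for(n,q)])
E
```

```text
0.0 [ 0.22743642 -0.58160972  0.22593855] [-3.08567676e+00 -5.81894870e-01  6.70780283e-04] 0.998694852868285
[[391.09205233   0.         278.8013588 ]
 [  0.         391.09205233 204.38506497]
 [  0.           0.           1.        ]] [[ 0.012 -0.989  0.145  0.392]
 [-1.    -0.013 -0.005 -0.064]
 [ 0.007 -0.145 -0.989  1.184]
 [ 0.     0.     0.     1.   ]]
top stop []
top tub1 [([0.3736, 0.6395], 0.93), ([0.5279, 0.4852], 0.89), ([0.49, 0.4955], 0.87), ([0.4155, 0.5062], 0.66), ([0.4596, 0.504], 0.55)]
[[450.1349094    0.         275.49303938]
 [  0.         450.1349094  206.17756145]
 [  0.           0.           1.        ]] [[-0.552  0.586 -0.593  1.311]
 [ 0.834  0.371 -0.409  0.429]
 [-0.02  -0.721 -0.693  0.922]
 [ 0.     0.     0.     1.   ]]
scene stop [([0.6614, 0.5521], 0.68)]
scene tub1 [([0.5416, 0.5126], 0.86), ([0.5048, 0.5019], 0.82), ([0.5911, 0.5262], 0.82), ([0.675, 0.4757], 0.77), ([0.477, 0.495], 0.64)]
```

View pics/top0.png

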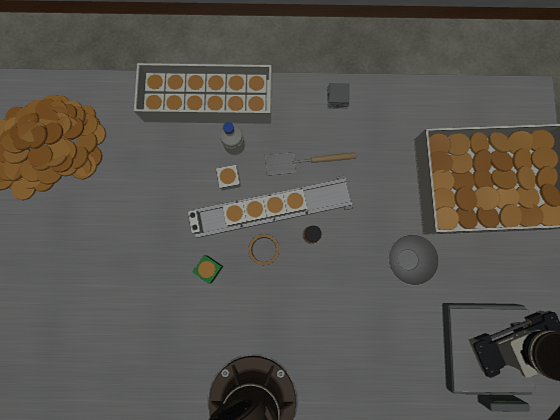

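View pics/scene0.png

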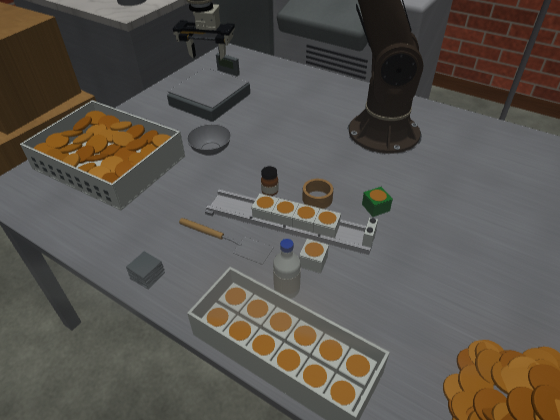

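The top picture shows the lane running from the stop (194,222) on the left to its open end (352,192). The row's discs are at (234,214), (255,210), (275,205) and (295,200), so the rear tub is the one at (295,200). The other candidates don't fit: the spare is at (228,176) outside the lane, the green look-alike is at (207,269), and the boxed tubs are at the top. I'll measure next and confirm in a crop.

```bash
cat > h.py <<'E'
import numpy as np, cv2
from cell import arm
def w(n,px,z):
    c=arm.calibration(n);K=np.array(c["K"]);T=np.array(c["T"])
    d=T[:3,:3]@np.linalg.solve(K,[px[0],px[1],1]);o=T[:3,3]
    return o+d*(z-o[2])/d[2]
def discs(n,im,box,z=.056,amin=60):
    x0,y0,x1,y1=box
    hsv=cv2.cvtColor(im,cv2.COLOR_RGB2HSV)
    m=cv2.inRange(hsv,(5,110,90),(25,255,255));k=np.zeros_like(m);k[y0:y1,x0:x1]=m[y0:y1,x0:x1]
    _,_,st,ce=cv2.connectedComponentsWithStats(k)
    return [(c.round(1),s[4],w(n,c,z).round(4)) for s,c in zip(st[1:],ce[1:]) if s[4]>amin]
E
python3 - <<'E'
from h import *
t=cv2.cvtColor(cv2.imread("pics/top0.png"),cv2.COLOR_BGR2RGB)
s=cv2.cvtColor(cv2.imread("pics/scene0.png"),cv2.COLOR_BGR2RGB)
D=discs("top",t,(220,190,310,225))
for d in D:print(d)
for d in discs("scene",s,(250,190,345,235)):print(d)
P=np.array([d[2][:2] for d in D]);P=P[P[:,1].argsort()]
v=P[-1]-P[0];print(np.linalg.norm(v),np.degrees(np.arctan2(v[1],v[0])))
for p in((194,222),):print(w("top",p,.066))
for p in((346,180),(352,208)):print(w("top",p,.02))
cv2.imwrite("pics/c1.png",cv2.resize(cv2.cvtColor(t,cv2.COLOR_RGB2BGR)[165:280,180:370],None,fx=4,fy=4,interpolation=2))
E
```

```text
(array([294.8, 200.3]), np.int32(194), array([ 0.5698, -0.1168,  0.056 ]))
(array([274.7, 204.5]), np.int32(193), array([ 0.5567, -0.0581,  0.056 ]))
(array([254.3, 208.7]), np.int32(198), array([0.5436, 0.001 , 0.056 ]))
(array([234. , 212.9]), np.int32(194), array([0.5305, 0.0597, 0.056 ]))
(array([318.1, 194.7]), np.int32(78), array([ 0.4662, -0.0053,  0.056 ]))
(array([264.7, 201.9]), np.int32(151), array([ 0.5721, -0.1168,  0.056 ]))
(array([284.8, 206.8]), np.int32(159), array([ 0.5586, -0.0584,  0.056 ]))
(array([305.8, 212. ]), np.int32(163), array([0.5451, 0.0008, 0.056 ]))
(array([327.1, 217.4]), np.int32(169), array([0.5322, 0.0598, 0.056 ]))
0.18082239905498432 102.55286568006034
[0.5014983  0.17240688 0.066     ]
[ 0.63990531 -0.27372815  0.02      ]
[ 0.55419695 -0.29067341  0.02      ]
```

View pics/c1.png

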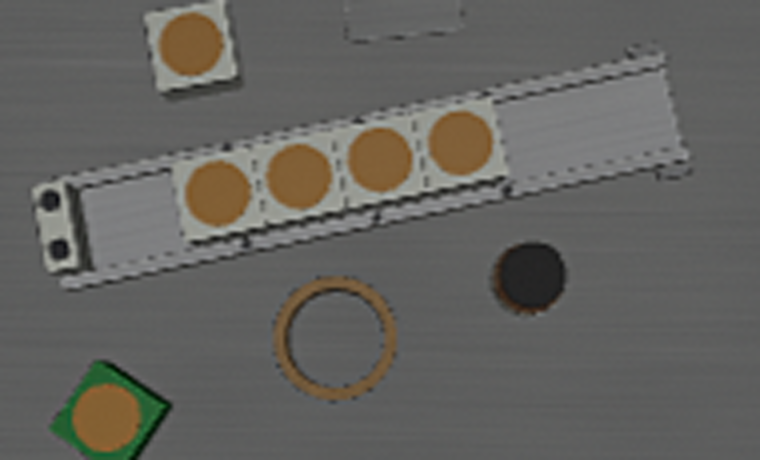

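The crop confirms the row: four white tubs in the lane, the stop at the left end and the right end open. The direction of push is about 102.6° and the travel about 75 mm. I'll move above the space behind the rear tub, shutting the fingers on the way.

Emit:
move_arm(motion=[{"tx": 0.04,"ty": -0.02},{"tx": 0.04,"ty": -0.02},{"tx": 0.04,"ty": -0.02},{"tx": 0.04,"ty": -0.02},{"tx": 0.04,"ty": -0.02},{"tx": 0.04,"ty": -0.02},{"tx": 0.04,"ty": -0.02},{"tx": 0.04,"ty": -0.02},{"tx": 0.04,"ty": -0.02},{"tx": 0.04,"ty": -0.02},{"tx": 0.04,"ty": -0.02},{"tx": 0.04,"ty": -0.02}], gripper=1, squeeze=10)

```text
invalid input
```

Emit:
move_arm(motion=[{"twist": -0.09},{"twist": -0.09},{"twist": -0.09},{"twist": -0.09},{"twist": -0.09},{"twist": -0.09},{"twist": -0.09},{"twist": -0.09},{"twist": -0.09},{"twist": -0.09},{"twist": 0}])

```text
invalid input
```

```bash
cat >> h.py <<'E'
U=np.array([-.219,.976,0]);U/=np.linalg.norm(U)
def tool(goal=None):
    s=arm.observe();R=cv2.Rodrigues(np.array(s['ee_rot']))[0]
    print(s['clock'],np.round(s['position'],4),'F',np.round(s['force'],1),'w',s['width'],'j',np.round(s['joints'],2))
    print('toolx deg',np.degrees(np.arctan2(R[1,0],R[0,0])),'tilt',R[:,2].round(3))
    if goal is not None: print('shift tool',(R.T@(np.array(goal)-s['position'])).round(4))
    return s,R
E
python3 - <<'E'
from h import *
tool([.5863,-.1853,.10])
im=arm.get_image("wrist");cv2.imwrite("pics/w1.png",cv2.cvtColor(im,cv2.COLOR_RGB2BGR))
E
```

```text
0.3 [ 0.2275 -0.582   0.2265] F [ 1.   0.5 -0.8] w 1.001178101349506 j [ 1.1   0.43  0.03  1.57 -0.01  1.13 -0.08]
toolx deg 21.352305522103386 tilt [-0.  0. -1.]
shift tool [ 0.4786 -0.2387  0.1266]
```

View pics/w1.png

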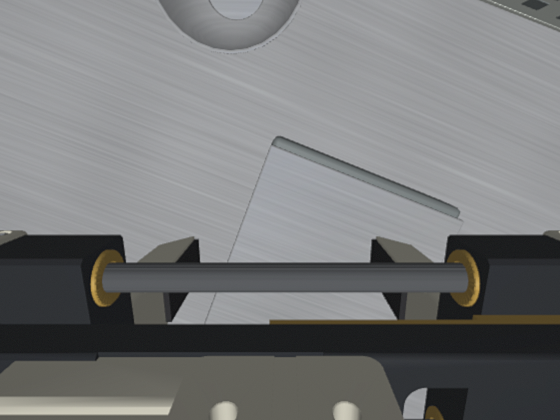

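The wrist picture shows the arm still at its start, with the bowl at about (232,20) and the open fingers; both moves were refused. I'll resend them with every field filled in.

Emit:
move_arm(motion=[{"tx": 0.04,"ty": -0.02,"tz": 0,"twist": 0},{"tx": 0.04,"ty": -0.02,"tz": 0,"twist": 0},{"tx": 0.04,"ty": -0.02,"tz": 0,"twist": 0},{"tx": 0.04,"ty": -0.02,"tz": 0,"twist": 0},{"tx": 0.04,"ty": -0.02,"tz": 0,"twist": 0},{"tx": 0.04,"ty": -0.02,"tz": 0,"twist": 0},{"tx": 0.04,"ty": -0.02,"tz": 0,"twist": 0},{"tx": 0.04,"ty": -0.02,"tz": 0,"twist": 0},{"tx": 0.04,"ty": -0.02,"tz": 0,"twist": 0},{"tx": 0.04,"ty": -0.02,"tz": 0,"twist": 0},{"tx": 0.04,"ty": -0.02,"tz": 0,"twist": 0},{"tx": 0.04,"ty": -0.02,"tz": 0,"twist": 0}], gripper=1, squeeze=10)

```text
clock: 1.55
position: [0.5883, -0.1824, 0.2268]
ee_rot: [3.087, 0.582, 0.0]
force: [0.7, -0.6, 0.9]
width: 0.023
gripper_force: 0.0
```

Emit:
move_arm(motion=[{"tx": 0,"ty": 0,"tz": 0,"twist": -0.09},{"tx": 0,"ty": 0,"tz": 0,"twist": -0.09},{"tx": 0,"ty": 0,"tz": 0,"twist": -0.09},{"tx": 0,"ty": 0,"tz": 0,"twist": -0.09},{"tx": 0,"ty": 0,"tz": 0,"twist": -0.09},{"tx": 0,"ty": 0,"tz": 0,"twist": -0.09},{"tx": 0,"ty": 0,"tz": 0,"twist": -0.09},{"tx": 0,"ty": 0,"tz": 0,"twist": -0.09},{"tx": 0,"ty": 0,"tz": 0,"twist": -0.09},{"tx": 0,"ty": 0,"tz": 0,"twist": -0.09},{"tx": 0,"ty": 0,"tz": 0,"twist": 0}])

```text
clock: 2.65
position: [0.5871, -0.184, 0.2266]
ee_rot: [-1.967, -2.449, 0.0]
force: [0.1, 0.8, 0.1]
width: 0.006
gripper_force: 0.0
```

```bash
python3 - <<'E'
from h import *
tool([.5863,-.1853,.028])
im=arm.get_image("scene");cv2.imwrite("pics/s2.png",cv2.cvtColor(im,cv2.COLOR_RGB2BGR))
for d in discs("scene",im,(250,190,345,235)):print(d)
print(w("top",(312.5,234),.08))
E
```

```text
2.65 [ 0.5871 -0.184   0.2266] F [0.1 0.8 0.1] w 0.005742462605445954 j [ 0.53  0.46 -0.46  1.57  0.22  1.16  0.24]
toolx deg 102.46361899242692 tilt [-0.  0. -1.]
shift tool [-0.0011 -0.0011  0.1986]
(array([318.1, 194.7]), np.int32(78), array([ 0.4662, -0.0053,  0.056 ]))
(array([264.7, 201.9]), np.int32(151), array([ 0.5721, -0.1168,  0.056 ]))
(array([284.8, 206.8]), np.int32(159), array([ 0.5586, -0.0584,  0.056 ]))
(array([305.8, 212. ]), np.int32(163), array([0.5451, 0.0008, 0.056 ]))
(array([327.1, 217.4]), np.int32(169), array([0.5322, 0.0598, 0.056 ]))
[ 0.47028293 -0.16617039  0.08      ]
```

View pics/s2.png

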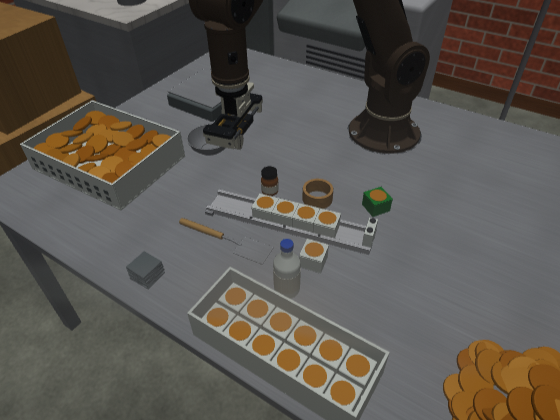

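The scene picture shows the gripper, which is raised, over the open lane end; at (235,125) it only appears to be over the bowl. The row still stands at (265..327, 202..217). The jar top at 80 mm stays below the gripper's body at about 95 mm, so I'll descend.

Emit:
move_arm(motion=[{"tx": 0,"ty": -0.001,"tz": 0.045,"twist": 0},{"tx": 0,"ty": 0,"tz": 0.045,"twist": 0},{"tx": 0,"ty": 0,"tz": 0.045,"twist": 0},{"tx": 0,"ty": 0,"tz": 0.03,"twist": 0},{"tx": 0,"ty": 0,"tz": 0.02,"twist": 0},{"tx": 0,"ty": 0,"tz": 0.012,"twist": 0},{"tx": 0,"ty": 0,"tz": 0,"twist": 0}])

```text
clock: 3.4
position: [0.5854, -0.1838, 0.0284]
ee_rot: [-1.971, -2.444, 0.002]
force: [-0.6, -0.2, -1.3]
width: 0.003
gripper_force: 0.0
```

```bash
python3 - <<'E'
from h import *
tool([.5863,-.1853,.030])
im=arm.get_image("wrist");cv2.imwrite("pics/w2.png",cv2.cvtColor(im,cv2.COLOR_RGB2BGR))
E
```

```text
3.4 [ 0.5854 -0.1838  0.0284] F [-0.6 -0.2 -1.3] w 0.0033028105144605664 j [ 0.48  0.67 -0.39  1.76  0.34  0.78  0.13]
toolx deg 102.22559409343775 tilt [-0.002  0.    -1.   ]
shift tool [-0.0016  0.0005 -0.0016]
```

View pics/w2.png

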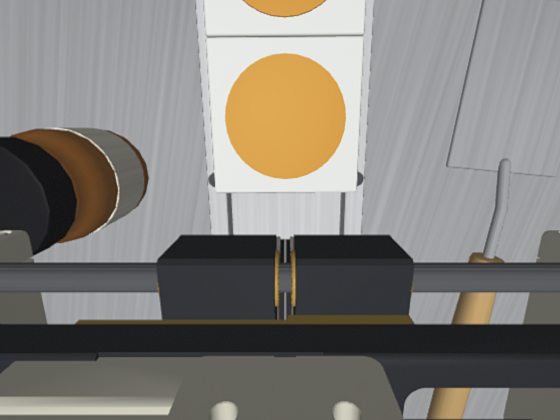

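The wrist picture shows the rear tub straight ahead. Its face edge is at row 190, centred at column 286 like the shut fingers, so the alignment is good. I'll approach gently.

Emit:
move_arm(motion=[{"tx": 0.006,"ty": 0,"tz": 0,"twist": 0},{"tx": 0.006,"ty": 0,"tz": 0,"twist": 0},{"tx": 0.006,"ty": 0,"tz": 0,"twist": 0},{"tx": 0.004,"ty": 0,"tz": 0,"twist": 0},{"tx": 0.003,"ty": 0,"tz": 0,"twist": 0},{"tx": 0.003,"ty": 0,"tz": 0,"twist": 0},{"tx": 0.003,"ty": 0,"tz": 0,"twist": 0},{"tx": 0.003,"ty": 0,"tz": 0,"twist": 0},{"tx": 0.003,"ty": 0,"tz": 0,"twist": 0},{"tx": 0.003,"ty": 0,"tz": 0,"twist": 0}])

```text
clock: 4.45
position: [0.5779, -0.1454, 0.0298]
ee_rot: [1.97, 2.446, -0.0]
force: [1.4, -4.2, 1.6]
width: 0.004
gripper_force: 2.0
```

```bash
python3 - <<'E'
from h import *
tool()
im=arm.get_image("scene")
for d in discs("scene",im,(250,190,360,240),amin=100):print(d)
E
```

```text
4.45 [ 0.5779 -0.1454  0.0298] F [ 1.4 -4.2  1.6] w 0.0038357447519598263 j [ 0.42  0.65 -0.39  1.81  0.34  0.75  0.07]
toolx deg 102.31173172424586 tilt [ 0.    -0.001 -1.   ]
(array([268.1, 202.7]), np.int32(154), array([ 0.5697, -0.107 ,  0.056 ]))
(array([288.3, 207.7]), np.int32(160), array([ 0.5566, -0.0485,  0.056 ]))
(array([309., 213.]), np.int32(166), array([0.544 , 0.0104, 0.056 ]))
(array([330.2, 218.4]), np.int32(171), array([0.5312, 0.0688, 0.056 ]))
```

The row has moved about 10 mm together at roughly 4 N, with about 65 mm to go.

Emit:
move_arm(motion=[{"tx": 0.004,"ty": 0,"tz": 0,"twist": 0},{"tx": 0.004,"ty": 0,"tz": 0,"twist": 0},{"tx": 0.004,"ty": 0,"tz": 0,"twist": 0},{"tx": 0.004,"ty": 0,"tz": 0,"twist": 0},{"tx": 0.004,"ty": 0,"tz": 0,"twist": 0},{"tx": 0.004,"ty": 0,"tz": 0,"twist": 0},{"tx": 0.004,"ty": 0,"tz": 0,"twist": 0},{"tx": 0.004,"ty": 0,"tz": 0,"twist": 0},{"tx": 0.004,"ty": 0,"tz": 0,"twist": 0},{"tx": 0.004,"ty": 0,"tz": 0,"twist": 0},{"tx": 0.003,"ty": 0,"tz": 0,"twist": 0},{"tx": 0.002,"ty": 0,"tz": 0,"twist": 0}])

```text
clock: 5.7
position: [0.5681, -0.1007, 0.0298]
ee_rot: [1.969, 2.448, 0.0]
force: [1.3, -5.2, 3.3]
width: 0.002
gripper_force: 2.6
```

```bash
python3 - <<'E'
from h import *
tool()
im=arm.get_image("scene")
for d in discs("scene",im,(250,190,366,245),amin=100):print(d)
im=arm.get_image("top")
for d in discs("top",im,(200,190,310,230)):print(d)
a=cv2.resize(cv2.cvtColor(im,cv2.COLOR_RGB2BGR)[180:250,180:280],None,fx=7,fy=7,interpolation=2)
cv2.imwrite("pics/t3.png",a)
E
```

```text
5.7 [ 0.5681 -0.1007  0.0298] F [ 1.3 -5.2  3.3] w 0.002100299986989599 j [ 0.36  0.62 -0.39  1.86  0.34  0.72 -0.01]
toolx deg 102.368953308425 tilt [ 0. -0. -1.]
(array([283.4, 206.6]), np.int32(161), array([ 0.5599, -0.0623,  0.056 ]))
(array([304.1, 211.7]), np.int32(162), array([ 0.5467, -0.0035,  0.056 ]))
(array([325.2, 217.2]), np.int32(171), array([0.5343, 0.0551, 0.056 ]))
(array([347. , 222.4]), np.int32(174), array([0.5205, 0.1136, 0.056 ]))
(array([273.5, 205. ]), np.int32(116), array([ 0.5552, -0.0548,  0.056 ]))
(array([255.7, 208.2]), np.int32(194), array([ 0.545, -0.003,  0.056]))
(array([235.3, 212.4]), np.int32(199), array([0.5321, 0.0558, 0.056 ]))
(array([215.1, 216.5]), np.int32(197), array([0.5194, 0.1141, 0.056 ]))
```

View pics/t3.png

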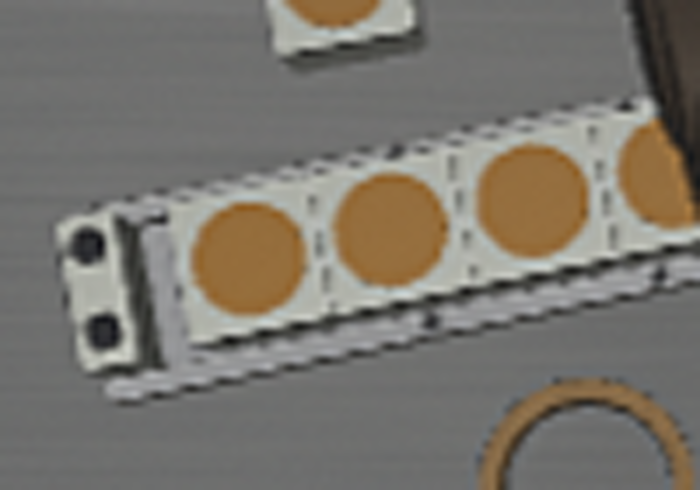

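The top crop shows the row tight and in the lane. The front tub's edge, at about (175,280), is still some 18 mm short of the stop's face at about (130,290). I'll go slower from here.

Emit:
move_arm(motion=[{"tx": 0.002,"ty": 0,"tz": 0,"twist": 0},{"tx": 0.002,"ty": 0,"tz": 0,"twist": 0},{"tx": 0.002,"ty": 0,"tz": 0,"twist": 0},{"tx": 0.002,"ty": 0,"tz": 0,"twist": 0},{"tx": 0.002,"ty": 0,"tz": 0,"twist": 0},{"tx": 0.002,"ty": 0,"tz": 0,"twist": 0},{"tx": 0.001,"ty": 0,"tz": 0,"twist": 0},{"tx": 0.001,"ty": 0,"tz": 0,"twist": 0}])

```text
clock: 6.6
position: [0.5651, -0.0873, 0.0297]
ee_rot: [1.97, 2.447, -0.0]
force: [1.5, -4.9, 2.7]
width: 0.002
gripper_force: 2.5
```

Emit:
move_arm(motion=[{"tx": 0.001,"ty": 0,"tz": 0,"twist": 0},{"tx": 0.001,"ty": 0,"tz": 0,"twist": 0}])

```text
clock: 6.8
position: [0.5647, -0.0853, 0.0297]
ee_rot: [1.97, 2.447, -0.0]
force: [1.2, -5.2, 2.3]
width: 0.008
gripper_force: 2.4
```

```bash
python3 - <<'E'
from h import *
tool()
im=arm.get_image("top")
D=discs("top",im,(195,190,265,230))
for d in D:print(d)
print(min((np.linalg.norm(w("top",(193.6,221.1),.068)[:2]-d[2][:2]) for d in D)))
E
```

```text
6.8 [ 0.5647 -0.0853  0.0297] F [ 1.2 -5.2  2.3] w 0.008390332212256765 j [ 0.33  0.62 -0.39  1.88  0.34  0.71 -0.04]
toolx deg 102.34756684848409 tilt [-0. -0. -1.]
(array([250.4, 209.3]), np.int32(196), array([0.5416, 0.0122, 0.056 ]))
(array([230.2, 213.4]), np.int32(198), array([0.5287, 0.0707, 0.056 ]))
(array([209.9, 217.6]), np.int32(199), array([0.5158, 0.1292, 0.056 ]))
0.04562476788805995
```

About 3–4 mm remain, so I'll take it in 1 mm steps and watch the force.

Emit:
move_arm(motion=[{"tx": 0.001,"ty": 0,"tz": 0,"twist": 0},{"tx": 0.001,"ty": 0,"tz": 0,"twist": 0}])

```text
clock: 7.05
position: [0.5642, -0.0834, 0.0297]
ee_rot: [-1.97, -2.448, 0.0]
force: [1.1, -4.1, 3.5]
width: 0.009
gripper_force: 2.4
```

Emit:
move_arm(motion=[{"tx": 0.001,"ty": 0,"tz": 0,"twist": 0}])

```text
clock: 7.15
position: [0.564, -0.0823, 0.0297]
ee_rot: [-1.969, -2.448, 0.0]
force: [0.4, -4.9, 2.1]
width: 0.009
gripper_force: 2.4
```

Emit:
move_arm(motion=[{"tx": 0.001,"ty": 0,"tz": 0,"twist": 0}])

```text
clock: 7.25
position: [0.5638, -0.0813, 0.0297]
ee_rot: [-1.969, -2.448, 0.0]
force: [1.0, -4.3, 3.2]
width: 0.008
gripper_force: 2.4
```

Emit:
move_arm(motion=[{"tx": 0.001,"ty": 0,"tz": 0,"twist": 0}])

```text
clock: 7.35
position: [0.5637, -0.0808, 0.0297]
ee_rot: [1.969, 2.447, -0.001]
force: [3.1, -8.2, 1.8]
width: 0.007
gripper_force: 4.2
```

Emit:
move_arm(motion=[{"tx": 0.001,"ty": 0,"tz": 0,"twist": 0}])

```text
clock: 7.45
position: [0.5637, -0.0808, 0.0297]
ee_rot: [1.97, 2.446, -0.001]
force: [2.6, -10.9, 0.0]
width: 0.006
gripper_force: 5.6
```

The force has doubled and the position has stalled, so the row is against the stop. I'll back off and rise.

Emit:
move_arm(motion=[{"tx": -0.002,"ty": 0,"tz": 0,"twist": 0},{"tx": -0.005,"ty": 0,"tz": 0,"twist": 0},{"tx": -0.015,"ty": 0,"tz": 0,"twist": 0},{"tx": -0.03,"ty": 0,"tz": 0,"twist": 0},{"tx": -0.03,"ty": 0,"tz": -0.02,"twist": 0},{"tx": 0,"ty": 0,"tz": -0.045,"twist": 0},{"tx": 0,"ty": 0,"tz": -0.045,"twist": 0},{"tx": 0,"ty": 0,"tz": -0.045,"twist": 0},{"tx": 0,"ty": 0,"tz": -0.045,"twist": 0},{"tx": -0.03,"ty": 0,"tz": 0,"twist": 0},{"tx": 0,"ty": 0,"tz": 0,"twist": 0}])

```text
clock: 8.55
position: [0.5879, -0.1942, 0.231]
ee_rot: [1.973, 2.44, -0.001]
force: [-0.3, -1.3, -1.0]
width: 0.005
gripper_force: 0.0
```

```bash
python3 - <<'E'
from h import *
tool()
im=arm.get_image("top")
D=discs("top",im,(195,190,290,230))
for d in D:print(d)
im=arm.get_image("scene")
for d in discs("scene",im,(255,190,366,245),amin=100):print(d)
b=cv2.cvtColor(im,cv2.COLOR_RGB2BGR)[170:270,190:390]
cv2.imwrite("pics/s4.png",cv2.resize(b,None,fx=4,fy=4,interpolation=2))
E
```

```text
8.55 [ 0.5879 -0.1942  0.231 ] F [-0.3 -1.3 -1. ] w 0.005204550658596076 j [ 0.54  0.46 -0.45  1.56  0.22  1.17  0.25]
toolx deg 102.08018443934576 tilt [ 0.002 -0.003 -1.   ]
(array([269.1, 205.5]), np.int32(192), array([ 0.5534, -0.0418,  0.056 ]))
(array([249. , 209.5]), np.int32(195), array([0.5409, 0.0165, 0.056 ]))
(array([228.7, 213.7]), np.int32(195), array([0.5278, 0.075 , 0.056 ]))
(array([208.4, 217.8]), np.int32(198), array([0.5151, 0.1333, 0.056 ]))
(array([290.4, 208.3]), np.int32(159), array([ 0.5556, -0.0423,  0.056 ]))
(array([311.1, 213.5]), np.int32(168), array([0.5425, 0.0162, 0.056 ]))
(array([332.6, 218.9]), np.int32(177), array([0.5293, 0.0751, 0.056 ]))
(array([354.4, 224.5]), np.int32(180), array([0.5167, 0.1336, 0.056 ]))
```

View pics/s4.png

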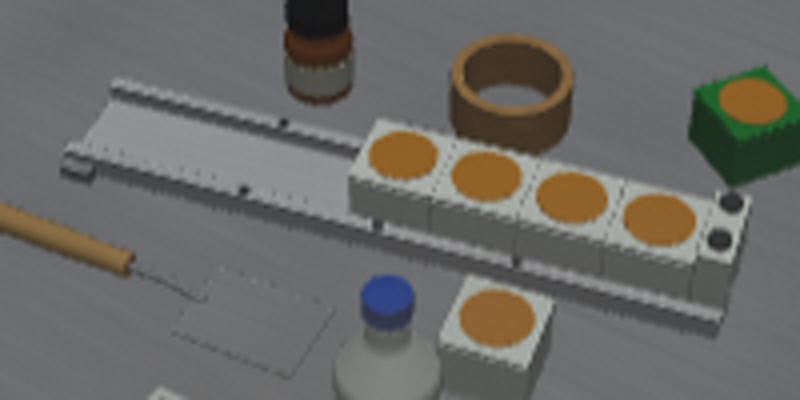

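The crop shows the row tight against the stop at about (715,230), standing upright in the lane. The spacings are about 60 mm, the bystanders are untouched and the arm is clear.

```bash
python3 -c "
from cell import arm
print(arm.sign_off())"
```

```text
the job is handed in; nothing more can be done
None
```

The row of four tubs was pushed as one train to the end stop and sits tight against it; the push force peaked at about 11 N, nothing else appeared to move, the arm is clear, and the job is handed in (no verdict was returned).

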